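# Swing the bench magnifier over the stain and clamp it

## Robot

A 7-joint arm with a two-finger parallel gripper is mounted at the origin on the work surface. World frame = base frame: x ahead of the robot, y to its left, z up, the work surface at z = 0. Lengths are in m, angles in rad, forces in N, time in s.
With the tool pointing down it reaches from about 0.425 to 0.925 m from the base axis. Payload 6.8 kg.
Tool frame: the origin (TCP) lies on the front face of the gripper's body, between the roots of the fingers; the fingertips stand 73 mm ahead of it and the grasp point (between the pads) lies 54 mm ahead of it (env.nose_length is the distance from the TCP to the fingertips, in m); z points along the fingers, y is the line along which they close (so a half turn about z gives the same grasp; the last joint's range is limited). The gripper opens to 85 mm and grips with 20 to 120 N. Pads are 22 mm wide; open, the fingers measure 114 mm over their backs; the gripper's body (76 mm by 85 mm) begins 54 mm behind the grasp point. The pads swing forward as they close: fully open they stand 13 mm farther back than shut.
Start: joints at [1.113, 0.477, 0.022, 1.555, -0.011, 1.109, -0.083], TCP at [0.231, -0.634, 0.304] pointing down, gripper open.
Joint ranges: [-2.96, 2.96], [-0.34, 2.1], [-1.41, 1.46], [0.24, 2.44], [-1.37, 4.51], [0.17, 1.92], [-2.96, 2.96]. Speed limits (rad/s): [2.39, 2.39, 3.14, 3.14, 3.14, 3.14, 3.14].

## Interface

Orientations are given as a unit quaternion [w, x, y, z].
In Python, from cell import env, kin, camera, calibration, job gives the robot as it stands. The module is installed in compiled form; this text tells all that it offers. Calls block until the motion is done:
- env.reach(position, orientation): joint-space move of the TCP to a pose.
- env.movel(position, velocity=0.15, rot=None, stop_force=None): straight line of the TCP; rot=None keeps the orientation; velocity is the mean speed in m/s. With stop_force (N) it stops when the force on the tool has changed by that much, and returns True; else False.
- env.goto_joints(angles): joint-space move.
- env.grip(opening, f_grip=None): finger opening in m; f_grip is the grip in N (None keeps the last); returns when the fingers have stopped.
- env.dwell(seconds).
- kin.inverse_kinematics(position, orientation): joint angles nearest the present ones, or None.
- env.get_state(): the state.
- camera(name): name is "scene" or "top" or "wrist"; returns (picture, depth): 420x560x3 uint8, blue, green, red; 420x560 float32, m along the optical axis (not along the pixel's ray), 0 where there is no reading.
- calibration(name): a dict with "fx", "fy", "cx", "cy" (pixels), "rvec" (rotation vector, rad) and "tvec" (3), from world to camera coordinates, as OpenCV has them. Camera axes: x right, y down, z forward; pixel columns grow to the right and rows downward; lengths in m; the calibration is good to about 2 mm. A picture is of the moment at which its call begins: read the wrist's pose just before it. calibration takes no time and is no camera call; for the wrist camera it gives the pose at the moment of the call.
A pose or a line that the arm cannot do raises env.PlanningError and nothing moves.
- job.job_done(): hands the job in; it is judged then, once.
The state is a dict: "time": time; "qpos": joint angles; "joint_velocities": joint speeds; "joint_torque": joint torques, N m; "tcp_pos": TCP position; "orientation": TCP orientation; "force": force on the tool from outside, world axes, zero at the start; "torque": the same for the moment, N m; "opening": finger opening in m; "gripper_force": force on a finger pad.
Only numpy, scipy, OpenCV 4.12 (cv2) and the standard library are available. Lean on these libraries where they do the work, as an engineer would, in place of code of your own. Each camera call takes 0.05 s, during which the arm holds its last target. There are 200 camera calls.

## Task

Push the arm of the bench magnifier round with a fingertip until its lens is centred above the brown stain (not the blue ink blot) and leave it there at rest, then push the red clamp lever on top of the post counter-clockwise (seen from above) all the way to its stop. Only push: never take the arm or the lever between the fingers, and leave the thread cone, spray bottle, brass weight and brush jar where they stand.

Things in the scene. Friction and masses are not known exactly. Their poses are not given: they have to be found in the camera images.
- pivot (a point): on the vertical axis of the magnifier's fixed steel post (24 mm diameter, top 192 mm above the table, grey round foot 136 mm wide and 24 mm high), at the height of the lens arm's centre line, 150 mm above the table. The arm and the clamp lever both turn about this axis. The stand never moves in a run.
- lens (a point): centre of the round lens at the end of the swinging arm: white ring 116 mm outside diameter, 16 mm thick, filled by solid clear glass, 150 mm above the table, 220 mm from the pivot axis. Its x axis points along the arm from lens to pivot, z up
- bar_mid (a point): point on the blue bar of the swinging arm, 125 mm from the pivot axis, a good place to push sideways. The bar is straight and level, 16 mm wide and 16 mm high, centre line 150 mm above the table, and runs from the white hub (44 mm diameter, 32 mm high) at the post to the lens ring 162 mm from the axis. Its x axis points to the pivot, z up
- lens_arm (a joint): angle of the swinging arm about the post, rad; grows counter-clockwise seen from above; travel -1.1 to 1.1. Light friction (about 0.2 N m): it stays where it is left and needs 1 to 3 N at the push point
- clamp_tip (a point): near the end of the red clamp lever on top of the post: 70 mm from the pivot axis, 190 mm above the table. The lever is a level bar 10 mm wide and 10 mm high (round end 14 mm wide, 12 mm high), reaching 83 mm from the axis, its dark hub 32 mm wide with its top at 202 mm; it lies 27 mm clear above the arm's bar. Its x axis points outward along the lever, z up
- clamp (a joint): angle of the clamp lever, rad; grows counter-clockwise seen from above, from 0 (loose) to 1.4 (its stop, clamped). Light friction (about 0.1 N m); it stays where it is left and turning it does not turn the arm
- stain (a point): centre of the brown stain (about 30 mm wide) on one of two cream paper leaves lying flat, each fixed on a brown card 150 x 110 mm, 3 mm thick; 4 mm above the table. It lies 205 to 235 mm from the pivot axis, to one side of the lens's starting place
- blot (a point): centre of the blue ink blot (about 30 mm wide) on the other leaf, which is alike; on the other side; not wanted
- thread_cone: white thread cone, 116 mm wide at the foot, 156 mm high, loose; origin under its centre, z up
- spray_bottle: clear spray bottle with white head, 58 mm wide, 171 mm high, nozzle about 20 mm out from the axis, loose; origin under its centre, z up
- brass_weight: brass paper weight with a knob, 54 mm wide, 64 mm high, loose; origin under its centre, z up
- brush_jar: glass jar 68 mm wide, 90 mm high, with three brushes up to 135 mm high, loose; origin under its centre, z up
There are look-alikes about, which are no part of the job. Leave any orange or pink look-alike of the part that bears stain alone.

How it is judged:
By the outcome, as a careful person would: the job done as asked, in the order asked, and still so for the second after the job is handed in, with the robot touching nothing.
It also fails if it takes over 64 s, if anything falls off the work surface, if the arm or the gripper's body presses on something with over 40 N, if the wrist force passes 120 N, or if a joint passes its speed limit or range.

## Working session

There is one attempt and no reset: what is moved stays moved. The work goes in short steps, each a Python script; the robot and the scene stay as the last script left them, time stands still between calls to the robot, and variables do not carry over. Pictures are saved under pics/ and viewed, at most 10 in all, crops included, and the job is handed in when it is done.

```bash
mkdir -p pics
cat > h.py <<'E'
import numpy as np, cv2
from cell import env, kin, camera, calibration, job
def cloud(name):
    c=calibration(name); im,d=camera(name)
    R,_=cv2.Rodrigues(np.array(c["rvec"],float)); t=np.array(c["tvec"],float).ravel()
    v,u=np.mgrid[:420,:560]
    P=np.stack([(u-c["cx"])/c["fx"]*d,(v-c["cy"])/c["fy"]*d,d],-1)
    W=(P-t)@R
    W[d==0]=np.nan
    return im,W
E
python3 - <<'E'
from h import *
for n in("scene","top"):
    im,W=cloud(n); cv2.imwrite(f"pics/{n}0.png",im); np.savez(f"{n}0.npz",im=im,W=W)
print(env.get_state()["time"])
E
```

```text
0.1
```

View pics/top0.png

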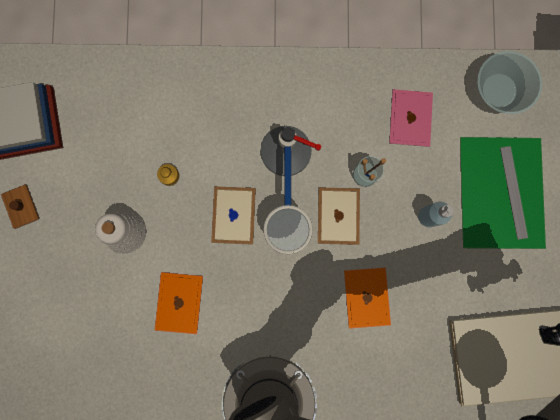

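View pics/scene0.png

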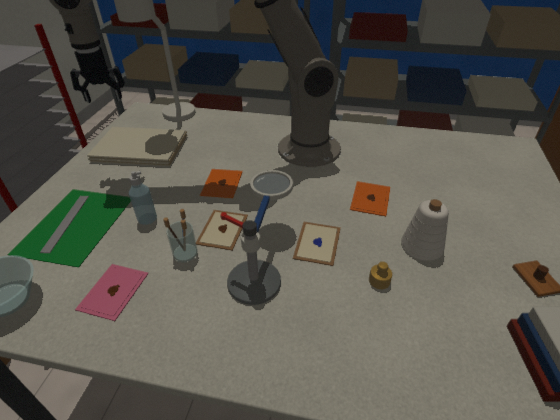

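The top view shows the stain at px (339,215) on the right leaf, the blot at (233,215), the lens at (288,229), the post at (288,137) and the red lever tip at (320,147). The jar is at (368,170) and the bottle at (440,213).

Run:
```python
from h import *
z=np.load("top0.npz"); im=z["im"].astype(int); W=z["W"]; b,g,r=im[...,0],im[...,1],im[...,2]
def rep(n,m,box):
    M=np.zeros(m.shape,bool); u0,v0,u1,v1=box; M[v0:v1,u0:u1]=m[v0:v1,u0:u1]
    P=W[M]; P=P[~np.isnan(P[:,0])]; print(n,M.sum(),"mean",P.mean(0).round(4),"med",np.median(P,0).round(4),"min",P.min(0).round(3),"max",P.max(0).round(3)); return P
Z=W[...,2]
rep("stain",(r<120)&(Z<.02),(328,200,350,230))
rep("blot",(b>r+50)&(Z<.02),(222,200,245,230))
P=rep("bar",(b>r+40)&(abs(Z-.158)<.012),(270,140,305,212))
L=rep("ring",(abs(Z-.158)<.012)&(r>150),(255,200,320,260))
rep("lever",(r>b+80)&(Z>.17),(280,125,330,160))
rep("hub",(Z>.196),(270,120,305,150))
F=rep("foot",abs(Z-.024)<.006,(250,120,320,180))
for n,Q in(("ring",L),("foot",F)):
    A=np.c_[2*Q[:,:2],np.ones(len(Q))]
    h=cv2.minEnclosingCircle(Q[:,:2].astype(np.float32)); print(n,h)
c=cv2.fitLine(P[:,:2].astype(np.float32),cv2.DIST_L2,0,.01,.01).ravel(); print(c)
rep("jar",Z>.03,(350,150,388,190)); rep("bottle",Z>.03,(420,195,460,230)); rep("cone",Z>.03,(90,200,150,260)); rep("weight",Z>.02,(150,155,185,190))
```

```text
stain 86 mean [ 0.4853 -0.1753  0.0047] med [ 0.4855 -0.1751  0.0047] min [ 0.47  -0.189 -0.002] max [ 0.501 -0.164  0.013]
blot 72 mean [0.4847 0.1035 0.0049] med [0.4846 0.105  0.0052] min [ 0.47   0.092 -0.001] max [0.5   0.113 0.01 ]
bar 348 mean [ 0.5652 -0.0363  0.158 ] med [ 0.565  -0.0364  0.158 ] min [ 0.496 -0.043  0.15 ] max [ 0.634 -0.03   0.166]
ring 617 mean [ 0.4288 -0.0431  0.1553] med [ 0.4212 -0.0479  0.1556] min [ 0.381 -0.093  0.147] max [0.492 0.018 0.166]
lever 116 mean [ 0.6375 -0.0817  0.1951] med [ 0.6379 -0.0824  0.195 ] min [ 0.621 -0.111  0.187] max [ 0.653 -0.05   0.203]
hub 158 mean [ 0.6555 -0.0374  0.2013] med [ 0.6553 -0.0357  0.2013] min [ 0.64  -0.073  0.196] max [ 0.672 -0.019  0.208]
foot 767 mean [ 0.6492 -0.0304  0.0221] med [ 0.6482 -0.0201  0.0216] min [ 0.594 -0.097  0.018] max [0.716 0.03  0.03 ]
ring ((0.4368993043899536, -0.03791774436831474), 0.05720864236354828)
foot ((0.6562597155570984, -0.03503601253032684), 0.0658147856593132)
[ 0.99998707  0.00508967  0.5651644  -0.03629562]
jar 494 mean [ 0.5943 -0.2467  0.0794] med [ 0.5986 -0.2458  0.0793] min [ 0.561 -0.28   0.03 ] max [ 0.629 -0.212  0.142]
bottle 615 mean [ 0.4806 -0.4046  0.1096] med [ 0.4795 -0.403   0.1118] min [ 0.455 -0.443  0.03 ] max [ 0.511 -0.386  0.174]
cone 1521 mean [0.4339 0.3713 0.1098] med [0.4333 0.3693 0.1261] min [0.385 0.332 0.03 ] max [0.492 0.423 0.163]
weight 351 mean [0.5849 0.2722 0.0422] med [0.5837 0.2708 0.0376] min [0.56  0.248 0.02 ] max [0.613 0.301 0.07 ]
```

```bash
cat >> h.py <<'E'
from scipy.spatial.transform import Rotation as Ro
PIV=np.array([.6565,-.0355]); NOSE=env.nose_length
def u(a): return np.array([np.cos(a),np.sin(a)])
def t(a): return np.array([-np.sin(a),np.cos(a)])
def quat(a,s=1):   # tool down, closing line radial at angle a
    y=np.r_[s*u(a),0]; z=np.array([0,0,-1.]); q=Ro.from_matrix(np.c_[np.cross(y,z),y,z]).as_quat()
    return np.r_[q[3],q[:3]]
def pos(a,r,off,ztip): return np.r_[PIV+r*u(a)-off*t(a),ztip+NOSE]
E
python3 - <<'E'
from h import *
for s in(1,-1):
  for a,r,z in((np.pi,.125,.29),(np.pi,.125,.14),(np.pi+.7,.125,.14),(-1.94,.07,.185),(-.5,.07,.185)):
    q=kin.inverse_kinematics(pos(a,r,.02,z),quat(a,s)); print(s,round(a,2),None if q is None else np.round(q,2))
st=env.get_state(); print(st["orientation"],NOSE)
E
```

```text
1 3.14 [-1.07  0.41  1.3   1.88 -0.43  1.18 -2.76]
1 3.14 [-0.96  0.75  1.28  2.03 -0.85  1.04 -2.4 ]
1 3.84 [ 0.11  0.39 -0.05  1.92  0.03  0.83 -2.4 ]
1 -1.94 [ 0.16  0.44 -0.14  1.73  0.07  0.98 -1.95]
1 -0.5 [ 0.32  0.62 -0.43  1.47  0.28  1.11 -0.67]
-1 3.14 [ 0.43  0.24 -0.61  1.79  0.15  1.15 -0.23]
-1 3.14 [ 0.37  0.41 -0.56  1.95  0.29  0.86 -0.35]
-1 3.84 [ 0.56  0.46 -0.62  1.89  0.34  0.89  0.47]
-1 -1.94 [ 0.53  0.51 -0.66  1.7   0.36  1.04  0.96]
-1 -0.5 [ 0.71  0.89 -1.19  1.44  0.83  1.37  2.12]
[-8.26384323e-04  9.84747686e-01  1.73986421e-01 -1.93183273e-04] 0.0726
```

Run:
```python
from h import *
env.grip(0.0)
p=env.get_state()["tcp_pos"]; env.movel([p[0],p[1],.36],velocity=.2)
a=np.pi
env.reach(pos(a,.125,.05,.29),quat(a,-1)); print(env.get_state()["time"])
env.movel(pos(a,.125,.05,.14),velocity=.15)
print(env.movel(pos(a,.125,.02,.14),velocity=.06,stop_force=3))
s=env.get_state(); print(s["time"],s["tcp_pos"],s["force"],s["opening"])
for k in np.linspace(.1,.6,6): env.movel(pos(a+k,.125,.019,.14),velocity=.06,rot=quat(a+k,-1))
s=env.get_state(); print(s["time"],s["tcp_pos"],s["force"])
im,W=cloud("top"); cv2.imwrite("pics/top1.png",im); np.savez("top1.npz",im=im,W=W)
```

```text
3.8333
False
5.6333 [ 0.53148623 -0.01557504  0.21261507] [0.55460594 1.23361115 0.0770488 ] 0.00018691269841275814
7.8 [ 0.54261065 -0.09020412  0.21258167] [-0.80411909  0.09904494  0.00090818]
```

View pics/top1.png

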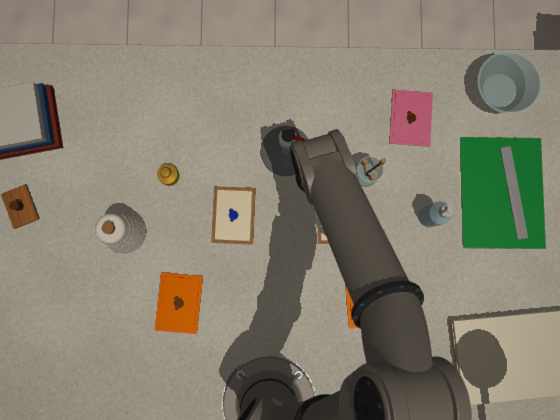

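The robot hides the lens in this view, so I'll back off and look again.

```bash
cat > look.py <<'E'
from h import *
import sys
def look(n):
    im,W=cloud("top"); cv2.imwrite(f"pics/{n}.png",im); Z=W[...,2]
    i=im.astype(int); m=(i[...,0]>i[...,2]+40)&(abs(Z-.158)<.012)
    P=W[m]; P=P[np.linalg.norm(P[:,:2]-PIV,axis=1)<.19]
    c=cv2.fitLine(P[:,:2].astype(np.float32),cv2.DIST_L2,0,.01,.01).ravel()
    d=P[:,:2].mean(0)-PIV; print("bar",len(P),"angle from pivot",np.arctan2(d[1],d[0])%(2*np.pi)-np.pi,"line",np.arctan(c[1]/c[0]))
    m=(abs(Z-.158)<.009)&(i.min(-1)>130)
    Q=W[m]; dd=np.linalg.norm(Q[:,:2]-PIV,axis=1); Q=Q[(dd>.155)&(dd<.29)]
    print("ring",len(Q),cv2.minEnclosingCircle(Q[:,:2].astype(np.float32)))
    return im
E
python3 - <<'E'
from look import *
a=np.pi+.6
env.movel(pos(a,.125,.05,.14),velocity=.1)
p=pos(a,.125,.05,.28); env.movel(p,velocity=.2)
env.movel([.6,.2,.36],velocity=.25)
im=look("top2"); cv2.imwrite("pics/top2c.png",cv2.resize(im[100:310,180:460],None,fx=2,fy=2))
print(env.get_state()["time"])
E
```

```text
bar 366 angle from pivot 0.5817396964682868 line 0.5856327
ring 901 ((0.47385361790657043, -0.15755945444107056), 0.05778003856539726)
10.4583
```

View pics/top2c.png

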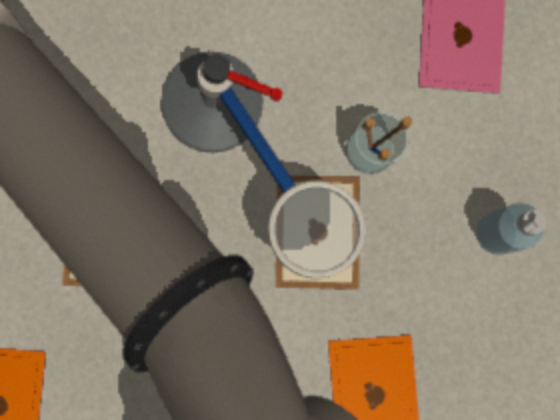

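Crop: lens ring centred at about (316,229) and the stain seen through it at (318,232). The ring is 150 mm up, so parallax matters here. By 3D position the arm is at 0.585 and needs 0.685, so I'll finish the push.

Run:
```python
from look import *
a=np.pi+.585
p=pos(a,.125,.045,.28); env.reach(p,quat(a,-1))
env.movel(pos(a,.125,.045,.14),velocity=.15)
env.movel(pos(a,.125,.02,.14),velocity=.06)
for k in(.635,.685): env.movel(pos(np.pi+k,.125,.0168,.14),velocity=.04,rot=quat(np.pi+k,-1))
env.dwell(.2)
a=np.pi+.685
env.movel(pos(a,.125,.05,.14),velocity=.1)
env.movel(pos(a,.125,.05,.28),velocity=.2)
env.movel([.6,.2,.36],velocity=.25)
look("top3")
im,W=cloud("top"); i=im.astype(int); print(env.get_state()["time"])
```

```text
bar 357 angle from pivot 0.6821786726142562 line 0.6885821
ring 835 ((0.4869099259376526, -0.17563024163246155), 0.05782810226082802)
16.8
```

Lens centre is at (0.487,-0.1756), within 2 mm of the stain. Now the lever.

Run:
```python
from look import *
a0=-1.961; z=.178
env.reach(pos(a0,.07,.045,.27),quat(a0,-1)); s=env.get_state(); print(s["qpos"].round(2) if hasattr(s["qpos"],"round") else s["qpos"])
env.movel(pos(a0,.07,.045,z),velocity=.15)
hit=env.movel(pos(a0,.07,.018,z),velocity=.08,stop_force=6); print(hit)
for k in np.arange(.1,1.56,.1):
    a=a0+k
    try: hit=env.movel(pos(a,.07,.014,z),velocity=.06,rot=quat(a,-1),stop_force=8 if k>.05 else None)
    except env.PlanningError as e: print("plan",k,e); break
    if hit: print("stop at",k); break
s=env.get_state(); d=np.array(s["tcp_pos"])[:2]-PIV
print(s["time"],s["tcp_pos"],s["force"],"lever est",np.arctan2(d[1],d[0])+np.arctan(.014/.07)-a0, np.round(s["qpos"],2))
```

```text
[ 0.74  0.47 -0.96  1.66  0.41  1.22  0.87]
False
stop at 1.3000000000000003
22.6417 [ 0.70217065 -0.09139325  0.24976949] [-1.37200913 -1.45445835  0.92456512] lever est 1.2726833002192413 [ 0.68  0.84 -1.1   1.46  0.76  1.31  2.01]
```

Run:
```python
from look import *
a0=-1.961; z=.178
for k in (1.3,1.35,1.4,1.45,1.5):
    a=a0+k
    hit=env.movel(pos(a,.07,.014,z),velocity=.03,rot=quat(a,-1),stop_force=15)
    s=env.get_state(); d=np.array(s["tcp_pos"])[:2]-PIV
    print(k,hit,s["force"],np.arctan2(d[1],d[0])+np.arctan(.014/.07)-a0)
    if hit: break
im,W=cloud("scene"); cv2.imwrite("pics/s4.png",cv2.resize(im[160:300,160:340],None,fx=4,fy=4))
```

```text
1.3 False [-3.67046418 -3.32586228  0.16976001] 1.2749295102005247
1.35 False [-12.32774424  -8.57005294   5.13748188] 1.2871128081920082
1.4 False [-20.0626662  -14.50627607   9.66647541] 1.299032804575017
1.45 False [-27.5460036  -19.53446203  13.68227541] 1.3105576528612202
1.5 False [-33.87224625 -25.47407074  18.61079772] 1.322287851300311
```

View pics/s4.png

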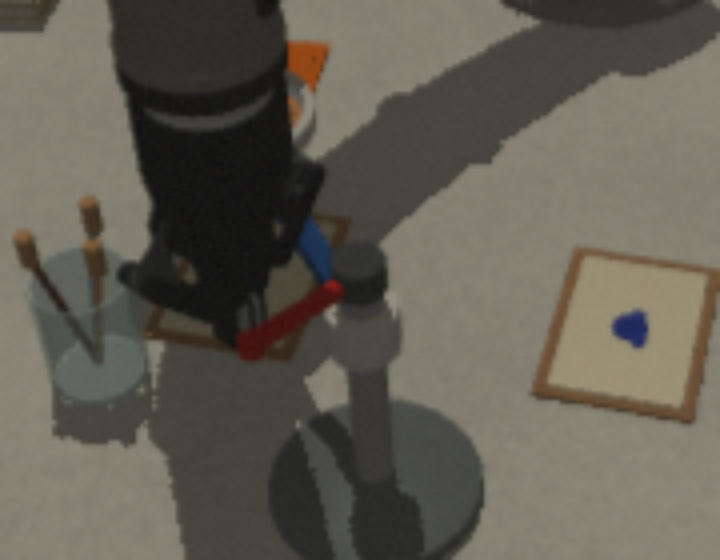

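The lever met a hard stop: the force climbed with almost no motion. Backing off and measuring.

Run:
```python
from look import *
a=-1.961+1.32
env.movel(pos(a,.07,.05,.178),velocity=.06)
env.movel(pos(a,.07,.05,.29),velocity=.2)
env.movel([.6,.2,.36],velocity=.25)
im=look("top5"); im,W=cloud("top"); i=im.astype(int)
m=(i[...,2]>i[...,0]+80)&(W[...,2]>.17); m[:,:265]=0;m[:,340:]=0
z0=np.load("top0.npz"); W0=z0["W"]; i0=z0["im"].astype(int)
m0=(i0[...,2]>i0[...,0]+80)&(W0[...,2]>.17); m0[:,:265]=0;m0[:,340:]=0
for w,mm in((W0,m0),(W,m)):
    P=w[mm][:,:2]; c=cv2.fitLine(P.astype(np.float32),cv2.DIST_L2,0,.01,.01).ravel(); d=P.mean(0)-PIV; print(len(P),P.mean(0),np.arctan2(d[1],d[0]),np.arctan(c[1]/c[0]))
cv2.imwrite("pics/top5c.png",cv2.resize(im[100:310,180:460],None,fx=2,fy=2)); print(env.get_state()["time"])
```

```text
bar 360 angle from pivot 0.6824125426348684 line 0.6899061
ring 552 ((0.4875461459159851, -0.17593726515769958), 0.057366080582141876)
116 [ 0.63754872 -0.08170305] -1.9600422429419764 1.181491
111 [ 0.69998084 -0.06546752] -0.6034490078539112 -0.60800785
27.2417
```

View pics/top5c.png

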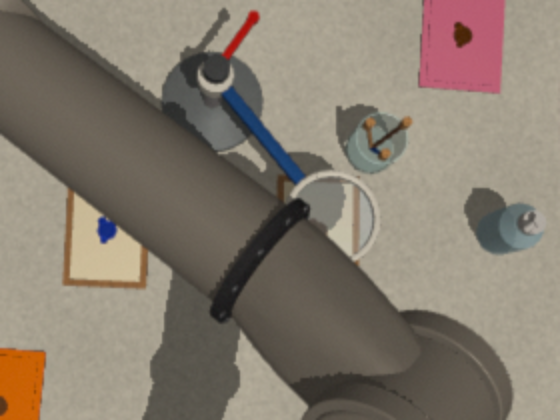

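Lens is still on the stain. The lever turned about 1.36 rad as measured, which matches 1.4 only within the image error. A second gentle push will confirm it's at the stop.

Run:
```python
from look import *
a=-.606; z=.178
env.reach(pos(a,.072,.05,.29),quat(a,-1))
env.movel(pos(a,.072,.04,z),velocity=.15)
f0=np.array(env.get_state()["force"])
for off in np.arange(.022,-.002,-.002):
    env.movel(pos(a,.072,off,z),velocity=.03)
    s=env.get_state(); d=np.array(s["tcp_pos"])[:2]-PIV
    f=(np.array(s["force"])-f0)[:2]@t(a); print(round(off,3),"actual",round(-d@t(a),4),"f",round(f,1))
    if f<-18: break
env.movel(pos(a,.072,.05,z),velocity=.1)
env.movel(pos(a,.072,.05,.29),velocity=.2)
env.movel([.6,.2,.36],velocity=.25)
look("top6"); im,W=cloud("top"); i=im.astype(int)
m=(i[...,2]>i[...,0]+80)&(W[...,2]>.17); m[:,:265]=0;m[:,340:]=0
P=W[m][:,:2]; d=P.mean(0)-PIV; print(np.arctan2(d[1],d[0]),env.get_state()["time"])
```

```text
0.022 actual 0.022 f -0.2
0.02 actual 0.0207 f -1.8
0.018 actual 0.0201 f -8.6
0.016 actual 0.0197 f -12.6
0.014 actual 0.0192 f -17.5
0.012 actual 0.0187 f -21.3
bar 360 angle from pivot 0.6824811416008609 line 0.68826246
ring 599 ((0.4870901107788086, -0.17560653388500214), 0.05735541880130768)
-0.6033473724656709 34.2
```

The lever is rigid from first contact (21 N, far above its 1.4 N friction) and did not move, so it is at its stop. The lens is within 2 mm of the stain and the robot is clear.

```bash
python3 -c "
from h import *
print(job.job_done())"
```

```text
the job is handed in; nothing more can be done
None
```

The job is handed in: the lens rests within about 2 mm of the brown stain's centre, and the clamp lever was then pushed counter-clockwise to its hard stop (about 1.36 rad in the images, given as 1.4), all by pushing only, finished at 34 s.

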